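Roll the thumbwheel until the plate-nest jaw meets its gauge mark

TASK

The light-blue well plate lies loose in the adjustable plate nest. With a fingertip on top of the knurled wheel, roll it until the jaw has closed in and its black pointer stands level with the line of the red gauge tab, then take the hand away. Move the jaw only by the wheel, leave the red tab where it is set, do not lift or squeeze the plate, and do not disturb the other things on the worktop.

Things in the scene. Friction and masses are not known exactly. Their poses are not given: they have to be found in the camera images.
- nest: adjustable plate nest screwed to the worktop: grey base 183 x 290 x 10 mm with a steel fence at its -y end, a steel jaw that slides along the nest's y, and a blue wheel housing (54 x 85 mm, top 62 mm above the worktop) at its +y end. Origin on the worktop, x away from the robot at yaw 0, y along the jaw's travel from the fence to the wheel. The jaw (112 x 14 mm, top 46 mm above the worktop) lies between the plate and the wheel
- wheel_axle (a point): centre of the knurled wheel (does not move in the nest): 52 mm above the worktop, 112.5 mm towards +y of the nest's origin. The wheel has its axle level along the nest's x, is 24 mm wide and 60.6 mm in diameter over its 24 ribs (ribs stand 1.8 mm proud, three of them orange), so its top stands 82 mm above the worktop and 20 mm above the housing
- wheel (a joint): turn of the wheel, rad; grows when its top is rolled towards the nest's -y (towards the fence), which closes the jaw. 1 rad moves the jaw 12 mm and is 30 mm of travel at the rim. It stays where it is left; rolling takes 1 to 3 N along the rim and works either way
- jaw (a joint): how far the jaw has closed, m: 0 fully open, 0.082 the end of its travel; geared to the wheel (12 mm per rad)
- jaw_pointer (a point): tip of the short black pointer at the front (-x) end of the jaw, just above the white scale strip that runs along the nest's y; it moves to -y in the nest as the jaw closes
- gauge_mark (a point): tip of the red gauge tab (10 mm wide, with a white line over its middle) that stands on the scale strip in front of the pointer; the pointer is level with it when both have the same y in the nest. The tab can be shifted if pushed; leave it
- plate: light-blue 96-well plate, 85 mm along the nest's y, 128 mm along its x, 16 mm high, 60 g, lying loose on the nest's base between fence and jaw. Origin at the centre of its underside. The jaw may push it along; with the pointer at the mark it still has 5 to 25 mm of play
- petri: two stacked small petri dishes, 61 mm across, 30 mm high; bystander. Origin under its centre
- timer: white lab timer 62 x 66 x 19 mm; bystander. Origin under its centre
- carton: small white and purple carton 51 x 81 x 56 mm; bystander. Origin under its centre
- beaker: small glass beaker, 44 mm across, 58 mm high; bystander. Origin under its centre
- reagent: small white-capped bottle, 40 mm across, 62 mm high; bystander. Origin under its centre
- tape: roll of green label tape, 55 mm across, 19 mm high, lying flat; bystander. Origin under its centre

How it is judged:
By the outcome, as a careful person would: the job done as asked, in the order asked, and still so for the second after the job is handed in, with the robot touching nothing.
It also fails if it takes over 51 s, if anything falls off the work surface, if the arm or the gripper's body presses on something with over 40 N, if the wrist force passes 120 N, or if a joint passes its speed limit or range.

ROBOT

A 7-joint arm with a two-finger parallel gripper is mounted at the origin on a cart in front of the work surface, level with it; the furniture and walls round the work are solid. World frame = base frame: x ahead of the robot, y to its left, z up, the work surface at z = 0. Lengths are in mm, angles in rad, forces in N, time in s.
With the tool pointing down it reaches from about 425 to 950 mm from the base axis. Payload 4.7 kg.
Tool frame: the origin (TCP) lies midway between the tips of the shut fingers; the grasp point (between the pads) lies 19 mm behind it; z points along the fingers, y is the line along which they close (so a half turn about z gives the same grasp; the last joint's range is limited). The gripper opens to 87 mm and grips with 3 to 60 N. Pads are 19 mm wide; open, the fingers measure 117 mm over their backs; the gripper's body (75 mm by 190 mm) begins 51 mm behind the grasp point.
Start: joints at [1.191, 0.469, -0.049, 1.532, 0.024, 1.141, -0.082], TCP at [232.01, -633.893, 222.573] pointing down, gripper open.
Joint ranges: [-2.59, 2.59], [-0.33, 1.99], [-1.39, 1.29], [0.1, 2.45], [-1.04, 4.18], [0.21, 1.99], [-2.66, 2.66]. Speed limits (rad/s): [2.57, 2.57, 3.14, 3.14, 3.14, 3.14, 3.14].

INTERFACE

Orientations are given as a 3x3 rotation matrix whose columns are the frame's x, y, z axes.
In Python, from workcell import telemetry, imaging, finish_job, nets gives the robot as it stands.
- The arm moves only by the tool move_arm, never from a script. Its argument "moves" is a list of rows, each an object with "xyz": the shift along the tool's x, y, z in mm, a list of three; "turn": the turn about the tool's z in degrees; "grip": the finger opening in mm, from 0 to 87. In form: [{"xyz": [dx, dy, dz], "turn": turn, "grip": grip}, ...]. A call has 1 to 5 rows; each row shifts and turns the commanded pose from where the row before left it, along the tool's axes as they then stand; what a row does not reach is not made up. A row lasts 1/8 s, in which the tool goes at most 62.5 mm and 10.7 degrees, less where a joint would pass 70% of its speed; a pose out of reach is approached as far as the arm can. A call is refused whole if a number of a shift passes 62.5 or a number of a turn 10.7, either way. A call with a gripper value outside its range is refused whole. The fingers move at their own pace and stop on an object; the grip force is fixed at half the most. Time passes only in rows, so rows that do not move let the fingers close. It gives the time, the measured TCP pose, the force, the opening and the grip force at its end, in the units of the state.
- telemetry.get_state(): the state, without advancing time (a new reading comes with each control period).
- imaging.read_camera(name): name is "scene" or "top"; returns a dict with "img" (420x560x3 uint8, blue, green, red), "fov_y" (degrees; the focal length in pixels is half the picture's height over the tangent of half this angle, whatever the lens; pixels are square), "cx", "cy" (the principal point, pixels), "k1" (the pictures are not rectified: a ray, as slopes to the right and down, at radius r is drawn at 1 + k1 r^2 times it, then the intrinsics apply), "camera_from_world" (4x4, takes a point from world to camera coordinates). Camera axes: x right, y down, z forward; pixel columns grow to the right and rows downward; lengths in mm; the calibration is good to about 2 mm. A picture is of the moment at which its call begins. There is no depth.
- finish_job(): hands the job in; it is judged then, once.
Trained networks look in a picture, given as the dict that the camera call returned (one of the last four; its "shot" number tells which), for a name from the list of things; names that differ only in an ending like _2 or _b are one class to them, and where a whole thing is asked for, a point or a joint stands for the part that bears it (a point fixed in the world has none). Each returns a list of dicts, best first, with "p" (0 to 1); they miss things now and then, are a little off and sometimes report something else, mostly with a low value. They report only what shows in the picture. A call takes as long as a camera call.
- nets.recognise(picture, thing): "extent" ([left, top, width, height] in pixels, round what is visible of it).
- nets.tip_of(picture, thing): "xy" ([column, row] in pixels: a listed point, or the origin of a listed thing).
The state is a dict: "t": time; "joints": joint angles; "joint_vel": joint speeds; "tau": joint torques, N m; "position": TCP position; "orientation": TCP orientation; "contact_force": force on the tool from outside, world axes, zero at the start; "moment": the same for the moment, N m; "gripper_width": finger opening in mm; "grip_force": force on a finger pad.
Only numpy, scipy, OpenCV 4.12 (cv2) and the standard library are available. Lean on these libraries where they do the work, as an engineer would, in place of code of your own. Each camera call takes 0.05 s, during which the arm holds its last target. There are 200 camera calls.

## Working session

There is one attempt and no reset: what is moved stays moved. The work goes in short steps, Python scripts to look and compute and a tool call to move; the robot and the scene stay as the last step left them, time stands still between calls to the robot, and variables do not carry over. Pictures are saved under pics/ and viewed, at most 10 in all, crops included, and the job is handed in when it is done.

Besides the shell and the picture viewer there is one more tool, called as name(argument=value, ...), one argument or row to a line, values as JSON. move_arm: Moves the arm, as the interface text tells. Its arguments: {"type":"object","properties":{"moves":{"type":"array","items":{"type":"object","properties":{"xyz":{"type":"array","items":{"type":"number"}},"turn":{"type":"number"},"grip":{"type":"number"}}}}},"required":["moves"]}

```bash
mkdir -p pics
cat > h.py <<'E'
import numpy as np, cv2
from workcell import telemetry, imaging, finish_job, nets
def ray(c,px):
    H=c["img"].shape[0]; f=H/2/np.tan(np.radians(c["fov_y"])/2)
    d=np.array([(px[0]-c["cx"])/f,(px[1]-c["cy"])/f]); u=d.copy()
    for _ in range(20): u=d/(1+c["k1"]*(u@u))
    M=np.array(c["camera_from_world"]); R,t=M[:3,:3],M[:3,3]
    return -R.T@t, R.T@np.array([u[0],u[1],1])
def atz(c,px,z):
    o,d=ray(c,px); return o+d*(z-o[2])/d[2]
def proj(c,p):
    H=c["img"].shape[0]; f=H/2/np.tan(np.radians(c["fov_y"])/2)
    M=np.array(c["camera_from_world"]); q=M[:3,:3]@np.array(p,float)+M[:3,3]; u=q[:2]/q[2]
    u=u*(1+c["k1"]*(u@u)); return u*f+[c["cx"],c["cy"]]
E
python3 - <<'E'
from h import *
s=telemetry.get_state(); print(s["t"],s["position"],np.round(s["orientation"],3))
zs={"nest":0,"wheel_axle":52,"jaw_pointer":14,"gauge_mark":14,"plate":10}
for n in("top","scene"):
    c=imaging.read_camera(n); cv2.imwrite(f"pics/{n}0.png",c["img"])
    print(n,np.round(ray(c,(280,210))[0]))
    for k,z in zs.items():
        for r in nets.tip_of(c,k)[:2]: print(k,r["p"],np.round(r["xy"],1),np.round(atz(c,r["xy"],z),1))
E
```

```text
0.0 [ 231.75988807 -633.33074615  221.50539614] [[ 0.939  0.344 -0.001]
 [ 0.344 -0.939  0.002]
 [-0.    -0.002 -1.   ]]
top [ 480.  -54. 1414.]
nest 0.76 [263.5 228.6] [527.3   5.3   0. ]
wheel_axle 0.63 [223.9 234. ] [509.2 123.4  52. ]
jaw_pointer 0.58 [256.9 262.5] [421.6  25.1  14. ]
gauge_mark 0.22 [254.8 263. ] [420.1  31.6  14. ]
plate 0.98 [270.5 226.7] [532.9 -17.   10. ]
scene [-380. -645.  715.]
nest 0.65 [239.2 226.2] [524.2  11.2   0. ]
nest 0.38 [146.3 195.8] [512.3 379.2   0. ]
wheel_axle 0.65 [201.7 201.9] [508.8 135.2  52. ]
jaw_pointer 0.66 [216.3 232.5] [445.1  34.2  14. ]
gauge_mark 0.48 [226.8 240.2] [429.9 -13.5  14. ]
gauge_mark 0.29 [143.  196.8] [484.2 363.6  14. ]
plate 0.85 [248.9 225.4] [530.  -19.3  10. ]
```

View pics/top0.png

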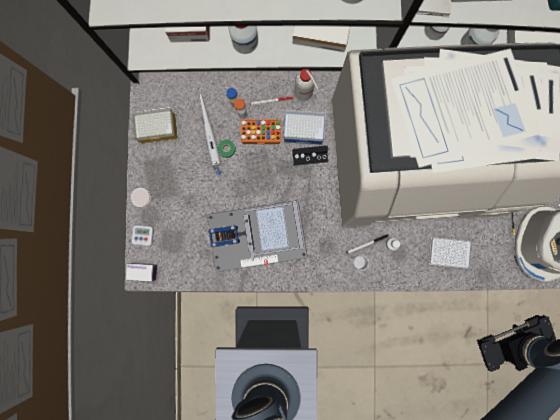

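View pics/scene0.png

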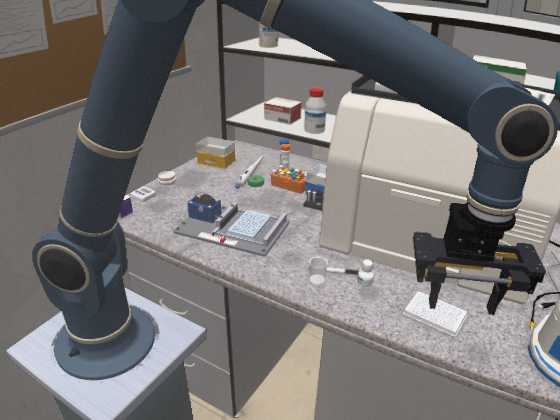

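The top picture shows the nest at about (256,236), with the wheel at (224,234) and the red tab near (266,262). Next I'll enlarge the strip in both views.

Run:
```python
from h import *
a=cv2.imread("pics/top0.png")[195:275,200:310]; b=cv2.imread("pics/scene0.png")[180:260,170:300]
a=cv2.resize(a,None,fx=7,fy=7,interpolation=cv2.INTER_CUBIC)[:,:770]; cv2.imwrite("pics/a.png",a)
cv2.imwrite("pics/b.png",cv2.resize(b,None,fx=6,fy=6,interpolation=cv2.INTER_CUBIC))
```

```text
(no output)
```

View pics/a.png

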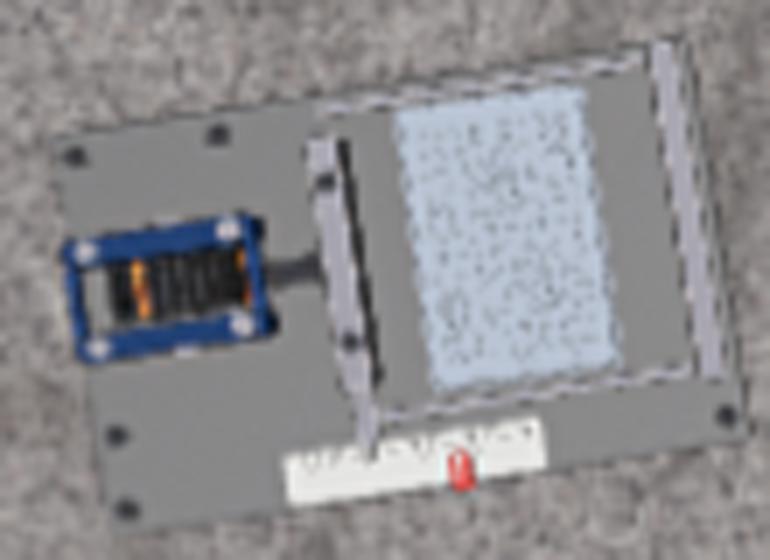

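View pics/b.png

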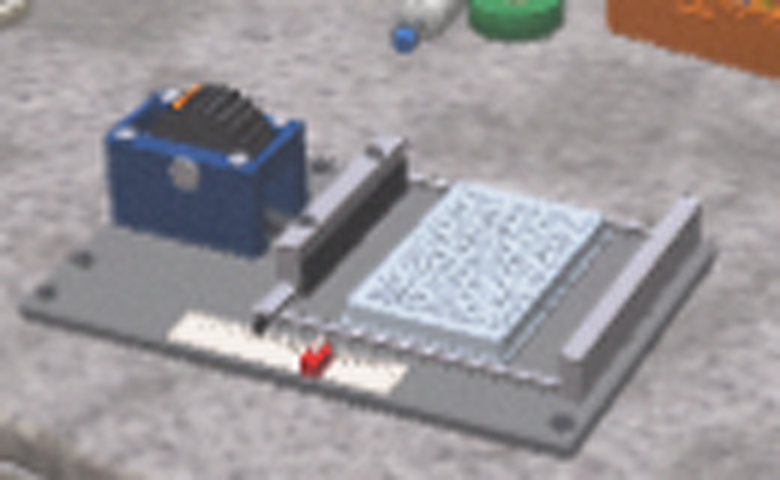

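Top crop: the pointer tip is at crop (373,455) and the red tab's tip at (460,458). The jaw is still well open. Next I'll compute the travel while moving closer.

Run:
```python
from h import *
c=imaging.read_camera("top")
P=lambda x,y,z:atz(c,(200+x/7-.43,195+y/7-.43),z)
bl,br=P(105,525,10),P(745,432,10); fl=P(62,140,10)
for a,b in((bl,br),(P(75,357,62),P(275,330,62)),(P(70,243,62),P(255,213,62))):
    d=(a-b)[:2]; print("yaw",np.degrees(np.arctan2(-d[0],d[1])),np.linalg.norm(d))
yaw=np.radians(8.5); ey=np.array([-np.sin(yaw),np.cos(yaw)])
p,g=P(373,455,16),P(460,458,18); print(p,g,(p-g)[:2]@ey)
print("housing centre",sum(P(*q,62) for q in((70,243),(260,213),(275,330),(80,360)))/4)
s=cv2.imread("pics/scene0.png"); c=imaging.read_camera("scene")
Q=lambda x,y,z:atz(c,(170+x/6-.42,180+y/6-.42),z)
p,g=Q(260,325,14),Q(314,372,12); print(p,g,(p-g)[:2]@ey)
```

```text
yaw 8.279329473782877 287.84418521911726
yaw 7.711827577864628 87.06787840382029
yaw 9.16806066005588 81.02948953551982
[430.76716803  37.55647581  16.        ] [429.54002191  -1.05707492  18.        ] 38.00803046310017
housing centre [504.5028995  121.72737554  62.        ]
[434.94171011  38.41837491  14.        ] [419.68344969  -4.34269875  12.        ] 40.03606569328905
```

move_arm(
  moves=[
    {"xyz":[42,-46,0],"turn":0,"grip":0},
    {"xyz":[42,-46,0],"turn":0,"grip":0},
    {"xyz":[42,-46,0],"turn":0,"grip":0},
    {"xyz":[42,-46,0],"turn":0,"grip":0},
    {"xyz":[42,-46,0],"turn":0,"grip":0},
  ],
)

```text
t: 1.32
position: [350.9, -343.9, 223.0]
orientation: [[0.939, 0.344, 0.001], [0.344, -0.939, -0.001], [0.001, 0.001, -1.0]]
contact_force: [0.5, 0.2, 0.7]
gripper_width: 44.8
grip_force: 0.0
```

move_arm(
  moves=[
    {"xyz":[42,-46,0],"turn":0,"grip":0},
    {"xyz":[42,-46,0],"turn":0,"grip":0},
    {"xyz":[42,-46,0],"turn":0,"grip":0},
    {"xyz":[0,0,0],"turn":5.8,"grip":0},
    {"xyz":[0,0,0],"turn":5.8,"grip":0},
  ],
)

```text
t: 1.95
position: [421.5, -171.9, 222.8]
orientation: [[0.989, 0.147, 0.001], [0.147, -0.989, -0.0], [0.0, 0.001, -1.0]]
contact_force: [-1.0, -0.2, 0.9]
gripper_width: 1.8
grip_force: 0.0
```

move_arm(
  moves=[
    {"xyz":[21,-49,0],"turn":0,"grip":0},
    {"xyz":[21,-49,0],"turn":0,"grip":0},
    {"xyz":[21,-49,0],"turn":0,"grip":0},
    {"xyz":[21,-49,0],"turn":0,"grip":0},
    {"xyz":[21,-49,0],"turn":0,"grip":0},
  ],
)

```text
t: 2.58
position: [489.1, 86.5, 222.9]
orientation: [[0.989, 0.147, 0.001], [0.147, -0.989, -0.0], [0.001, 0.0, -1.0]]
contact_force: [0.6, -0.8, 0.4]
gripper_width: 0.4
grip_force: 0.0
```

move_arm(
  moves=[
    {"xyz":[21,-49,0],"turn":0,"grip":0},
    {"xyz":[0,0,60],"turn":0,"grip":0},
    {"xyz":[0,0,50],"turn":0,"grip":0},
    {"xyz":[0,0,0],"turn":0,"grip":0},
  ],
)

```text
t: 3.08
position: [499.5, 135.5, 109.6]
orientation: [[0.989, 0.148, -0.008], [0.148, -0.989, -0.002], [-0.008, 0.001, -1.0]]
contact_force: [0.3, -0.0, -0.1]
gripper_width: 0.4
grip_force: 0.0
```

Run:
```python
from h import *
s=telemetry.get_state(); print(s["position"],s["contact_force"])
for n,r in(("top",(195,275,200,310)),("scene",(150,230,170,270))):
    c=imaging.read_camera(n); print(n,proj(c,s["position"]),proj(c,(506,122.5,82)))
    i=c["img"][r[0]:r[1],r[2]:r[3]]; cv2.imwrite(f"pics/{n}1.png",cv2.resize(i,None,fx=5,fy=5,interpolation=2))
a=cv2.imread("pics/top1.png");b=cv2.imread("pics/scene1.png")
m=np.zeros((400,1050,3),np.uint8);m[:,:550]=a;m[:,550:]=b;cv2.imwrite("pics/m1.png",cv2.resize(m,(800,305)))
```

```text
[499.49118127 135.54918943 109.60024914] [ 0.30831928 -0.00387392 -0.1288238 ]
top [217.15634948 236.91711276] [222.88760455 234.86576604]
scene [198.19476769 185.97413945] [203.73912267 194.54192012]
```

View pics/m1.png

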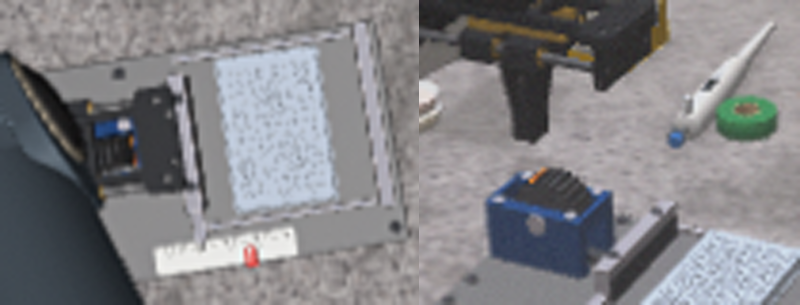

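The closed tip is above the wheel, slightly to its +y side. I'll descend gently until it touches.

move_arm(
  moves=[
    {"xyz":[5,0,12],"turn":0,"grip":0},
    {"xyz":[0,0,12],"turn":0,"grip":0},
    {"xyz":[0,0,2],"turn":0,"grip":0},
    {"xyz":[0,0,1],"turn":0,"grip":0},
  ],
)

```text
t: 3.68
position: [507.2, 137.3, 85.5]
orientation: [[0.989, 0.148, -0.0], [0.148, -0.989, -0.0], [-0.0, 0.0, -1.0]]
contact_force: [-0.1, 0.6, 0.4]
gripper_width: 0.3
grip_force: 0.0
```

move_arm(
  moves=[
    {"xyz":[0,0,1],"turn":0,"grip":0},
    {"xyz":[0,0,0],"turn":0,"grip":0},
  ],
)

```text
t: 3.92
position: [507.3, 137.3, 84.7]
orientation: [[0.989, 0.148, 0.0], [0.148, -0.989, 0.0], [0.0, 0.0, -1.0]]
contact_force: [0.8, -0.8, -0.0]
gripper_width: 0.5
grip_force: 0.0
```

move_arm(
  moves=[
    {"xyz":[-2,0,2],"turn":0,"grip":0},
    {"xyz":[0,0,1],"turn":0,"grip":0},
    {"xyz":[0,0,0],"turn":0,"grip":0},
  ],
)

```text
t: 4.3
position: [505.1, 137.0, 81.5]
orientation: [[0.989, 0.148, -0.0], [0.148, -0.989, -0.0], [-0.0, 0.0, -1.0]]
contact_force: [0.1, -0.8, -0.4]
gripper_width: 0.8
grip_force: 0.0
```

move_arm(
  moves=[
    {"xyz":[0,0,1],"turn":0,"grip":0},
    {"xyz":[0,0,1],"turn":0,"grip":0},
    {"xyz":[0,0,0],"turn":0,"grip":0},
  ],
)

```text
t: 4.68
position: [505.4, 137.4, 79.7]
orientation: [[0.989, 0.148, 0.001], [0.148, -0.989, 0.001], [0.001, -0.0, -1.0]]
contact_force: [0.1, 0.1, 1.0]
gripper_width: 0.5
grip_force: 0.7
```

move_arm(
  moves=[
    {"xyz":[0,0,1],"turn":0,"grip":0},
    {"xyz":[0,3,-0.5],"turn":0,"grip":0},
    {"xyz":[0,3,-0.5],"turn":0,"grip":0},
  ],
)

```text
t: 5.05
position: [506.2, 133.7, 80.7]
orientation: [[0.989, 0.149, 0.001], [0.149, -0.989, 0.003], [0.002, -0.003, -1.0]]
contact_force: [-4.5, 5.0, 9.5]
gripper_width: 0.3
grip_force: 4.8
```

move_arm(
  moves=[
    {"xyz":[0,4,-0.5],"turn":0,"grip":0},
    {"xyz":[0,4,-0.3],"turn":0,"grip":0},
    {"xyz":[0,4,0],"turn":0,"grip":0},
    {"xyz":[0,4,0],"turn":0,"grip":0},
  ],
)

```text
t: 5.55
position: [509.0, 116.2, 81.9]
orientation: [[0.989, 0.148, 0.002], [0.148, -0.989, 0.001], [0.002, -0.0, -1.0]]
contact_force: [-3.1, 1.5, 11.3]
gripper_width: 0.4
grip_force: 5.4
```

move_arm(
  moves=[
    {"xyz":[0,4,0.3],"turn":0,"grip":0},
    {"xyz":[0,4,0.6],"turn":0,"grip":0},
  ],
)

```text
t: 5.8
position: [510.3, 107.3, 80.7]
orientation: [[0.989, 0.148, 0.002], [0.148, -0.989, -0.001], [0.001, 0.001, -1.0]]
contact_force: [-2.1, -1.9, 7.5]
gripper_width: 0.8
grip_force: 3.2
```

```bash
cat >> h.py <<'E'
yaw=np.radians(8.4); EY=np.array([-np.sin(yaw),np.cos(yaw)]); EX=np.array([np.cos(yaw),np.sin(yaw)])
E
python3 - <<'E'
from h import *
for n,r in(("top",(240,272,235,290)),("scene",(150,255,185,265))):
    c=imaging.read_camera(n)
    for k,z in(("jaw_pointer",16),("gauge_mark",18)): 
        for q in nets.tip_of(c,k)[:2]: print(n,k,q["p"],np.round(q["xy"],1),np.round(atz(c,q["xy"],z),1))
    i=c["img"][r[0]:r[1],r[2]:r[3]]; f=380/i.shape[1] if n=="top" else 5
    cv2.imwrite(f"pics/{n}2.png",cv2.resize(i,None,fx=f,fy=f,interpolation=2))
a=cv2.imread("pics/top2.png");b=cv2.imread("pics/scene2.png")
m=np.zeros((525,790,3),np.uint8);m[:a.shape[0],:a.shape[1]]=a;m[:b.shape[0],385:385+b.shape[1]]=b[:,:405];cv2.imwrite("pics/m2.png",m)
E
```

```text
top jaw_pointer 0.48 [258.8 262.1] [423.   19.1  16. ]
top gauge_mark 0.49 [262.6 228.1] [528.2   7.4  18. ]
scene jaw_pointer 0.74 [216.5 235. ] [433.   24.1  16. ]
scene gauge_mark 0.5 [224.8 237.9] [431.4  -5.9  18. ]
```

View pics/m2.png

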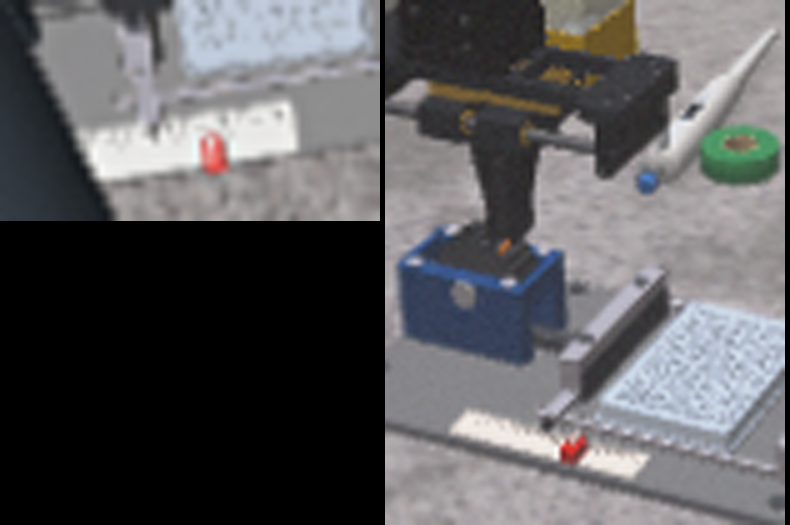

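The jaw has moved about 12 mm in one 30 mm stroke, with about 26 mm left. I'll repeat the stroke.

move_arm(
  moves=[
    {"xyz":[0,0,-10],"turn":0,"grip":0},
    {"xyz":[-1,-30,0],"turn":0,"grip":0},
    {"xyz":[0,0,9],"turn":0,"grip":0},
    {"xyz":[0,0,2],"turn":0,"grip":0},
    {"xyz":[0,3,-0.5],"turn":0,"grip":0},
  ],
)

```text
t: 6.72
position: [504.5, 136.6, 80.0]
orientation: [[0.989, 0.149, 0.0], [0.149, -0.989, 0.004], [0.001, -0.003, -1.0]]
contact_force: [-4.3, 6.2, 12.5]
gripper_width: 0.3
grip_force: 6.0
```

move_arm(
  moves=[
    {"xyz":[0,3,-0.5],"turn":0,"grip":0},
    {"xyz":[0,4,-0.5],"turn":0,"grip":0},
    {"xyz":[0,4,-0.3],"turn":0,"grip":0},
    {"xyz":[0,4,0],"turn":0,"grip":0},
    {"xyz":[0,4,0],"turn":0,"grip":0},
  ],
)

```text
t: 7.35
position: [508.0, 115.2, 82.1]
orientation: [[0.989, 0.147, 0.001], [0.147, -0.989, -0.0], [0.001, 0.0, -1.0]]
contact_force: [-3.2, 0.6, 13.7]
gripper_width: 0.5
grip_force: 7.1
```

move_arm(
  moves=[
    {"xyz":[0,4,0.3],"turn":0,"grip":0},
    {"xyz":[0,4,0.6],"turn":0,"grip":0},
    {"xyz":[0,0,-10],"turn":0,"grip":0},
    {"xyz":[-1,-30,0],"turn":0,"grip":0},
    {"xyz":[0,0,0],"turn":0,"grip":0},
  ],
)

```text
t: 7.98
position: [502.8, 138.6, 89.8]
orientation: [[0.989, 0.151, 0.0], [0.151, -0.989, 0.001], [0.0, -0.001, -1.0]]
contact_force: [1.0, 0.1, -0.1]
gripper_width: 0.5
grip_force: 0.0
```

```bash
cat >> h.py <<'E'
def look(tag):
    out=[]
    for n,r in(("top",(242,272,240,280)),("scene",(215,255,200,250))):
        c=imaging.read_camera(n)
        q=nets.tip_of(c,"jaw_pointer")[:1]; print(n,[(v["p"],np.round(v["xy"],1)) for v in q])
        # red tab centroid
        i=c["img"].astype(int); m=((i[...,2]>150)&(i[...,1]<110)&(i[...,0]<110)); s=np.zeros_like(m); s[r[0]:r[1],r[2]:r[3]]=1
        ys,xs=np.nonzero(m&s); print(" red",xs.mean() if len(xs) else None,ys.mean() if len(ys) else None,len(xs))
        j=c["img"][r[0]:r[1],r[2]:r[3]]; f=390/j.shape[1]
        out.append(cv2.resize(j,(390,int(j.shape[0]*f)),interpolation=2)); print(" scale",f)
    h=max(o.shape[0] for o in out); m=np.zeros((h,790,3),np.uint8)
    m[:out[0].shape[0],:390]=out[0]; m[:out[1].shape[0],400:]=out[1]; cv2.imwrite(f"pics/{tag}.png",m)
E
python3 -c "
from h import *
look('m3')"
```

```text
top [(0.56, array([263.9, 261.2]))]
 red 265.875 263.125 8
 scale 9.75
scene [(0.8, array([221.5, 236.6]))]
 red 222.1 238.7 10
 scale 7.8
```

View pics/m3.png

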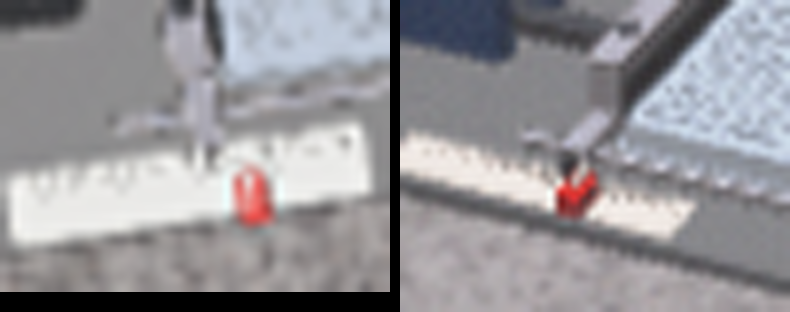

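The pointer is at about (261.0,258.9) and the tab tip at (265.6,259.9), so about 14 mm remains. I'll do one more full stroke and then trim.

move_arm(
  moves=[
    {"xyz":[1,1,9],"turn":0,"grip":0},
    {"xyz":[0,0,2],"turn":0,"grip":0},
    {"xyz":[0,3,-0.5],"turn":0,"grip":0},
    {"xyz":[0,3,-0.5],"turn":0,"grip":0},
    {"xyz":[0,4,-0.5],"turn":0,"grip":0},
  ],
)

```text
t: 8.8
position: [506.1, 129.4, 81.7]
orientation: [[0.989, 0.149, 0.002], [0.149, -0.989, 0.004], [0.002, -0.004, -1.0]]
contact_force: [-5.4, 4.2, 17.7]
gripper_width: 0.5
grip_force: 8.9
```

move_arm(
  moves=[
    {"xyz":[0,4,-0.3],"turn":0,"grip":0},
    {"xyz":[0,4,0],"turn":0,"grip":0},
    {"xyz":[0,4,0],"turn":0,"grip":0},
    {"xyz":[0,4,0.3],"turn":0,"grip":0},
    {"xyz":[0,4,0.6],"turn":0,"grip":0},
  ],
)

```text
t: 9.43
position: [509.8, 105.6, 80.1]
orientation: [[0.989, 0.147, 0.002], [0.147, -0.989, -0.001], [0.002, 0.001, -1.0]]
contact_force: [-0.5, -0.7, 6.6]
gripper_width: 0.6
grip_force: 2.9
```

move_arm(
  moves=[
    {"xyz":[0,0,-10],"turn":0,"grip":0},
    {"xyz":[-1,-20,0],"turn":0,"grip":0},
    {"xyz":[0,0,0],"turn":0,"grip":0},
  ],
)

```text
t: 9.8
position: [504.5, 127.0, 89.4]
orientation: [[0.989, 0.15, -0.0], [0.15, -0.989, 0.001], [-0.0, -0.001, -1.0]]
contact_force: [-0.6, 0.4, 0.7]
gripper_width: 0.4
grip_force: 0.0
```

```bash
python3 -c "
from h import *
look('m4')"
```

```text
top [(0.49, array([269. , 261.1]))]
 red 265.875 263.125 8
 scale 9.75
scene [(0.56, array([225.2, 235.4]))]
 red 222.1 238.7 10
 scale 7.8
```

View pics/m4.png

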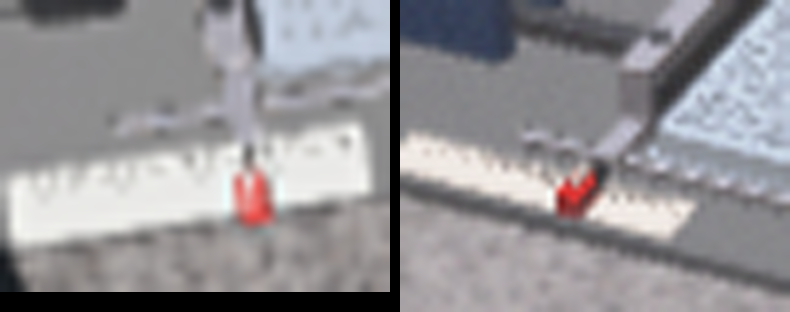

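The pointer now stands almost level with the tab's white line, near column 250–253 in the crop. I'll check it at subpixel level.

```bash
cat > fine.py <<'E'
from h import *
c=imaging.read_camera("top"); i=c["img"].astype(float)
a=proj(c,(430,-1,16)); b=proj(c,(430-20*EX[0],-1-20*EX[1],16)); sl=(b-a)[0]/(b-a)[1]; print("slope",sl, "px/mm", np.linalg.norm(proj(c,(430+10*EY[0],-1+10*EY[1],16))-a)/10)
red=np.clip(i[...,2]-(i[...,0]+i[...,1])/2-25,0,None)
g=i.mean(2)
R0=260
for r in range(252,267):
    w=red[r,260:272]; d=np.clip(np.median(g[r,256:276])-15-g[r,261:271],0,None)
    f=lambda w,o:round((w*np.arange(o,o+len(w))).sum()/w.sum()-sl*(r-R0),2) if w.sum()>20 else None
    print(r,"red",f(w,260),round(w.sum()),"dark",f(d,261),round(d.sum()),g[r,260:271].astype(int))
E
python3 fine.py
```

```text
slope 0.1467211554482275 px/mm 0.3227258319361678
252 red None 0 dark None 14 [148 157 155 172 171 170 127 179 177 169 167]
253 red None 0 dark None 0 [162 177 170 169 170 169 142 148 145 142 142]
254 red None 0 dark 263.39 42 [149 124 117 149 168 170 158 140 138 137 138]
255 red None 0 dark None 18 [140 136 135 141 167 175 187 160 163 155 157]
256 red None 0 dark 262.21 31 [156 148 155 159 190 168 202 185 221 196 208]
257 red None 0 dark 265.31 117 [205 180 207 231 230 112 195 173 231 216 230]
258 red None 0 dark 264.88 114 [230 203 231 220 207 120 217 212 227 233 234]
259 red None 18 dark 265.39 93 [224 213 233 236 216 163 180 220 216 231 232]
260 red 265.2 154 dark 265.55 176 [215 228 235 235 155 217 150 172 232 234 233]
261 red 265.16 257 dark 265.53 239 [231 233 235 236 153 194 138 144 236 237 235]
262 red 265.15 272 dark 265.48 218 [234 234 236 239 167 173 145 137 227 230 223]
263 red 265.25 316 dark 267.25 74 [230 229 232 227 166 162 138 106 166 156 128]
264 red 265.15 307 dark 264.92 30 [177 171 183 158 120 123 125 133 133 138 127]
265 red None 2 dark None 11 [116 115 143 143 142 128 128 152 159 158 142]
266 red None 0 dark None 1 [141 132 149 155 158 150 149 144 161 168 159]
```

The pointer (column ≈265.3) and the white line (≈265.1) agree to within about 0.7 mm. I'll retreat and recheck.

move_arm(
  moves=[
    {"xyz":[0,0,-40],"turn":0,"grip":0},
    {"xyz":[0,0,-60],"turn":0,"grip":0},
    {"xyz":[0,0,-20],"turn":0,"grip":0},
    {"xyz":[0,0,0],"turn":0,"grip":0},
  ],
)

```text
t: 10.55
position: [505.9, 125.6, 210.7]
orientation: [[0.989, 0.147, 0.004], [0.147, -0.989, 0.0], [0.004, 0.0, -1.0]]
contact_force: [-0.5, -0.2, -0.5]
gripper_width: 0.3
grip_force: 0.0
```

```bash
python3 fine.py | sed -n '6,13p'; python3 -c "
from h import *
print(telemetry.get_state()['position'])
for n in ('top','scene'):
  c=imaging.read_camera(n); j=c['img'][244:270,250:282] if n=='top' else c['img'][220:248,205:245]
  cv2.imwrite(f'pics/f_{n}.png',cv2.resize(j,(390,320 if n=='top' else 273),interpolation=cv2.INTER_NEAREST))
a=cv2.imread('pics/f_top.png');b=cv2.imread('pics/f_scene.png');m=np.zeros((320,790,3),np.uint8);m[:,:390]=a;m[:273,400:]=b;cv2.imwrite('pics/f.png',m)"
```

```text
256 red None 0 dark 262.21 32 [158 149 155 161 192 169 204 187 223 199 209]
257 red None 0 dark 265.28 121 [206 181 210 232 231 114 197 175 232 218 232]
258 red None 0 dark 264.89 111 [231 204 232 221 210 122 219 213 228 233 235]
259 red None 18 dark 265.41 93 [224 215 234 238 217 165 181 222 218 232 234]
260 red 265.2 154 dark 265.55 175 [217 230 235 236 157 219 151 173 233 236 234]
261 red 265.17 256 dark 265.53 240 [232 234 236 238 154 196 139 144 237 238 237]
262 red 265.15 272 dark 265.47 223 [235 235 238 240 168 174 145 138 230 231 225]
263 red 265.25 318 dark 267.25 73 [230 231 233 230 167 164 140 108 168 159 130]
[504.83532364 125.19388418 209.1097825 ]
```

View pics/f.png

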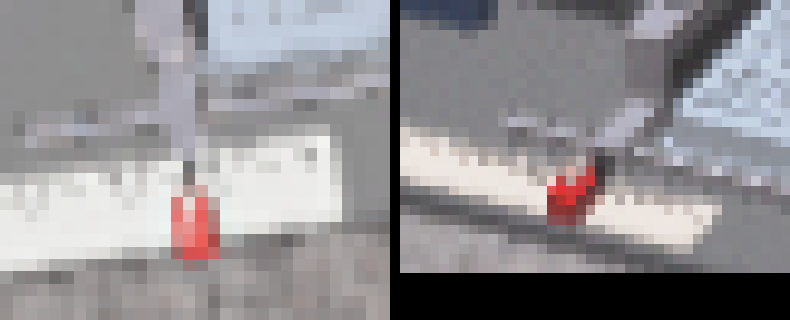

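The pointer and the white line share column 265 (crop x ≈189) in the top view. In the scene view they also line up, and the hand is clear.

```bash
python3 -c "
from h import *
print(finish_job())"
```

```text
the job is handed in; nothing more can be done
None
```

The job is handed in: I rolled the wheel in three strokes until the jaw's pointer stood level with the red tab's line (within about 1 mm in the top camera), and the hand is clear of everything.

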